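# Open the suction port and start the dust extractor

## Robot

A 7-joint arm with a two-finger parallel gripper is mounted at the origin on the work surface. World frame = base frame: x ahead of the robot, y to its left, z up, the work surface at z = 0. Lengths are in mm, angles in rad, forces in N, time in s.
With the tool pointing down it reaches from about 425 to 1025 mm from the base axis. Payload 9.4 kg.
Tool frame: the origin (TCP) lies between the finger pads; the fingertips stand 25 mm ahead of it and the grasp point (between the pads) lies 6 mm ahead of it; x points along the fingers, z is the direction in which the jaws open and shut, and the axes are right-handed (so a half turn about x gives the same grasp; the last joint's range is limited). The gripper opens to 93 mm and grips with 3 to 60 N. Pads are 15 mm wide; open, the fingers measure 128 mm over their backs; the gripper's body (75 mm by 188 mm) begins 65 mm behind the grasp point.
Start: joints at [1.025, 0.599, -0.003, 1.599, 0.002, 0.943, -0.08], TCP at [327.558, -646.784, 243.618] pointing down, gripper open.
Joint ranges: [-2.57, 2.57], [-0.35, 1.97], [-1.29, 1.29], [0.11, 2.56], [-1.05, 4.19], [0.11, 1.86], [-2.63, 2.63]. Speed limits (rad/s): [2.22, 2.22, 3.01, 3.01, 3.14, 3.14, 3.14].

## Interface

Orientations are given as [roll, pitch, yaw] about the fixed x, y, z axes, in that order (R = Rz(yaw) Ry(pitch) Rx(roll)).
In Python, from workcell import ctrl gives the robot as it stands. Calls block until the motion is done:
- ctrl.move_pose(position, orientation): joint-space move of the TCP to a pose.
- ctrl.servo_line(position, rot=None, max_speed=150): straight line of the TCP; rot=None keeps the orientation; max_speed is the mean speed in mm/s.
- ctrl.move_j(angles): joint-space move.
- ctrl.move_gripper(opening, force=None): opening from 0.0 (shut) to 1.0 (fully open); force is the grip in N (None keeps the last); returns when the fingers have stopped.
- ctrl.wait(seconds).
- ctrl.ik(position, orientation): joint angles nearest the present ones, or None.
- ctrl.get_obs(): the state.
- ctrl.camera(name): name is "scene" or "top"; returns (picture, depth): 420x560x3 uint8, blue, green, red; 420x560 float32, mm along the optical axis (not along the pixel's ray), 0 where there is no reading.
- ctrl.camera_info(name): a dict with "intrinsics" (3x3 intrinsics, pixels), "world_from_camera" (4x4, takes a point from camera to world coordinates). Camera axes: x right, y up, looking along -z (the intrinsics and any distortion apply to the point x, -y, -z); pixel columns grow to the right and rows downward; lengths in mm; the calibration is good to about 2 mm. A picture is of the moment at which its call begins. camera_info takes no time and is no camera call.
A pose or a line that the arm cannot do raises ctrl.PlanningError and nothing moves.
- ctrl.sign_off(): hands the job in, once; it reports no verdict.
The state is a dict: "t": time; "joint_positions": joint angles; "joint_vel": joint speeds; "effort": joint torques, N m; "eef_pos": TCP position; "tool_rot": TCP orientation; "wrist_force": force on the tool from outside, world axes, zero at the start; "ft_torque": the same for the moment, N m; "gripper_width": opening from 0.0 (shut) to 1.0 (fully open).
Only numpy, scipy, OpenCV 4.12 (cv2) and the standard library are available. Lean on these libraries where they do the work, as an engineer would, in place of code of your own. Each camera call takes 0.05 s, during which the arm holds its last target.

## Task

Get the filing bench ready for work: with the fingertips push the blue shutter along its rails to its left end stop, so that the suction port is fully open, and only then press the green start button gently until it is well in, let it spring back out and move clear. Do not press the red or the white button, and leave the two bronze castings and the jar where they are.

Things in the scene. Friction and masses are not known exactly. Their poses are not given: they have to be found in the camera images.
- port: Grey base plate of the suction port, fixed to the bench, 136 (x) x 236 (y) x 12 mm high, with two aluminium rails (up to 26 mm high) along its y axis and a low strip (18 mm high) at its +y end. Origin: centre of its underside. A black round suction hole lies under the closed shutter. Its yaw varies, within 0.3 rad of the world axes.
- shutter (a joint): How far the blue shutter has slid along the port's +y axis (to the robot's left), in m: 0 = closed, 0.090 = fully open at its end stop; it may start up to 0.02. It stays where it is left; about 2 N moves it slowly (some 8 N per m/s more).
- shutter_edge (a point): Centre of the shutter's flat upright end face on the port's -y side (the robot's right), the face to push; half-way up it, 30 mm above the bench, moving with the shutter. Its axes are those of the port. The shutter is a blue block 112 (x) x 105 (y) x 30 mm high, from 15 to 45 mm above the bench; too wide to grip. Room for fingertips before this face: the base plate (12 mm high) reaches 15 mm or more past it, then comes bare bench.
- station: Grey push-button box fixed to the bench, 90 (x) x 240 (y) x 30 mm high, yaw within 0.3 rad; three buttons stand in a row on its top along its y axis, 70 mm apart, in any order. Origin: centre of its underside.
- start_base: Round black housing of the green start button, 50 mm across, 12 mm high, on the box. Origin: centre of its underside.
- start_top (a point): Centre of the top of the GREEN start button (moves with it): 34 mm across, 56 mm above the bench when out. Its axes are those of the box. Pressed straight down it travels 10 mm, is well in from 6 mm on, springs back by itself; takes about 2 N to begin and 6 N fully in.
- lamp_top (a point): Centre of the top of the WHITE button, same size; not to be pressed.
- stop_top (a point): Centre of the top of the RED button, same size; not to be pressed.
- start (a joint): Green button: push depth in m, 0 = out, 0.010 = fully in.
- lamp (a joint): White button: push depth in m, 0 = out, 0.010 = fully in.
- stop (a joint): Red button: push depth in m, 0 = out, 0.010 = fully in.
- casting: Loose bronze box-shaped casting, open on top, 70 (x) x 100 (y) x 45 mm high, about 0.9 kg. Origin: centre of its underside. Not to be disturbed.
- lug: Loose bronze lug casting: disc 48 mm across, 28 mm high, with a tail reaching 60 mm from the disc's centre along its +y. Origin: underside, at the disc's centre. Not to be disturbed.
- jar: Loose closed jar with white cap, 54 mm across, 60 mm high. Origin: centre of its underside. Not to be disturbed.

How it is judged:
By the outcome, as a careful person would: the job done as asked, in the order asked, and still so for the second after the job is handed in, with the robot touching nothing.
It also fails if it takes over 45 s, if anything falls off the work surface, if the arm or the gripper's body presses on something with over 40 N, if the wrist force passes 120 N, or if a joint passes its speed limit or range.

## Working session

There is one attempt and no reset: what is moved stays moved. The work goes in short steps, each a Python script; the robot and the scene stay as the last script left them, time stands still between calls to the robot, and variables do not carry over. Pictures are saved under pics/ and viewed, and the job is handed in when it is done.

```bash
mkdir -p pics; ls
python3 - <<'E'
from workcell import ctrl
import cv2,numpy as np
for n in("scene","top"):
    p,d=ctrl.camera(n); cv2.imwrite(f"pics/{n}0.png",p); np.save(f"{n}0.npy",d)
    i=ctrl.camera_info(n); print(n,i.keys(),np.round(i["intrinsics"],2).tolist(),np.round(i["world_from_camera"],3).tolist(),{k:v for k,v in i.items() if k not in("intrinsics","world_from_camera")})
o=ctrl.get_obs();print(o)
E
```

```text
pics
scene dict_keys(['intrinsics', 'world_from_camera']) [[475.78, 0.0, 272.84], [0.0, 475.78, 205.09], [0.0, 0.0, 1.0]] [[0.851, -0.323, 0.415, 1047.006], [0.525, 0.542, -0.656, -629.053], [-0.013, 0.776, 0.631, 686.942], [0.0, 0.0, 0.0, 1.0]] {}
top dict_keys(['intrinsics', 'world_from_camera']) [[529.53, 0.0, 279.04], [0.0, 529.53, 210.32], [0.0, 0.0, 1.0]] [[-0.048, 0.977, -0.206, 433.06], [-0.999, -0.047, 0.006, 12.958], [-0.004, 0.206, 0.979, 1062.106], [0.0, 0.0, 0.0, 1.0]] {}
{'t': 0.1, 'joint_positions': array([ 1.0252976 ,  0.60005669, -0.00252729,  1.60003408,  0.00182171,
        0.94290002, -0.07982451]), 'joint_vel': array([-1.15918722e-03, -7.03324152e-04,  2.56476464e-05, -2.49136036e-03,
        5.55861346e-04,  1.27537001e-03, -1.57068658e-03]), 'effort': array([ 5.98444574e-03, -7.66562247e+01,  1.50219262e+00, -2.52937585e+01,
       -5.24075737e-02,  1.36062928e-02,  3.19316575e-05]), 'eef_pos': array([ 327.36458919, -646.44077719,  242.84382521]), 'tool_rot': array([-3.02910081,  1.56939967,  2.15212034]), 'wrist_force': array([0.29245451, 0.20287973, 0.7594676 ]), 'ft_torque': array([-0.01754966,  0.0301306 ,  0.01553565]), 'gripper_width': 0.9997682445280266}
```

View pics/top0.png

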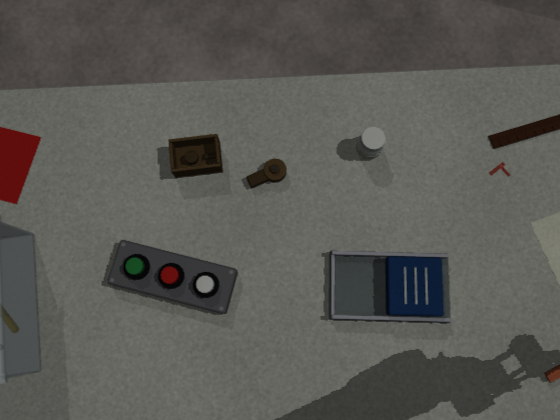

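View pics/scene0.png

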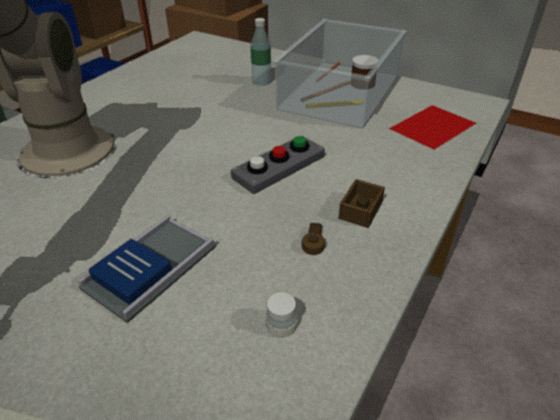

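The top view shows the box at left (green 136,267; red 171,275; white 205,284) and the port at right (330–450, 252–322) with the shutter at its right end. In the scene view the same things are at (278,165) and (150,265). I'll enlarge both for pixel readings.

Run:
```python
import cv2
t=cv2.imread("pics/top0.png");s=cv2.imread("pics/scene0.png")
def crop(im,x,y,w,h,f,n):
    c=cv2.resize(im[y:y+h,x:x+w],None,fx=f,fy=f,interpolation=cv2.INTER_CUBIC)
    c=cv2.convertScaleAbs(c,alpha=1.6,beta=20)
    for k in range(0,w,10):
        cv2.line(c,(k*f,0),(k*f,6 if k%50 else 14),(0,255,255),1)
        if k%20==0: cv2.putText(c,str(x+k),(k*f,24),0,.4,(0,255,255),1)
    for k in range(0,h,10):
        cv2.line(c,(0,k*f),(6,k*f),(0,255,255),1)
        if k%20==0: cv2.putText(c,str(y+k),(8,k*f+4),0,.4,(0,255,255),1)
    cv2.imwrite(n,c)
crop(t,320,240,140,95,5,"pics/t_port.png")
crop(t,100,230,145,90,5,"pics/t_stn.png")
crop(s,70,210,155,110,5,"pics/s_port.png")
crop(s,225,125,110,70,7,"pics/s_stn.png")
```

```text
(no output)
```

View pics/t_port.png

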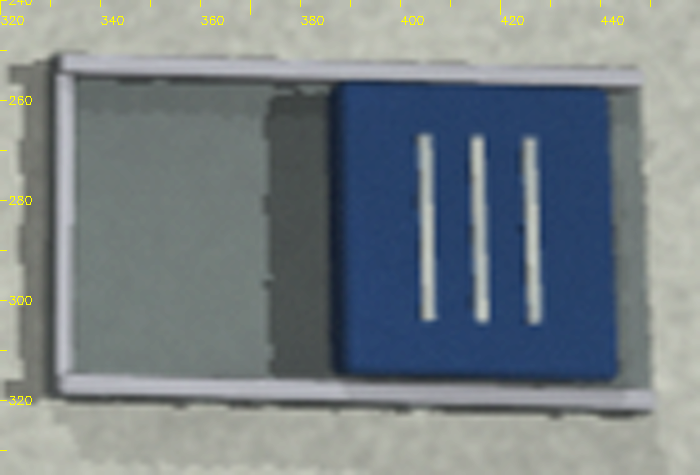

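View pics/t_stn.png

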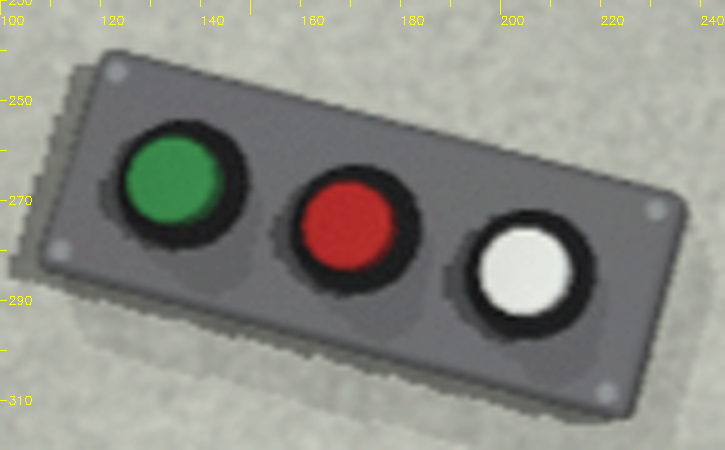

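View pics/s_port.png

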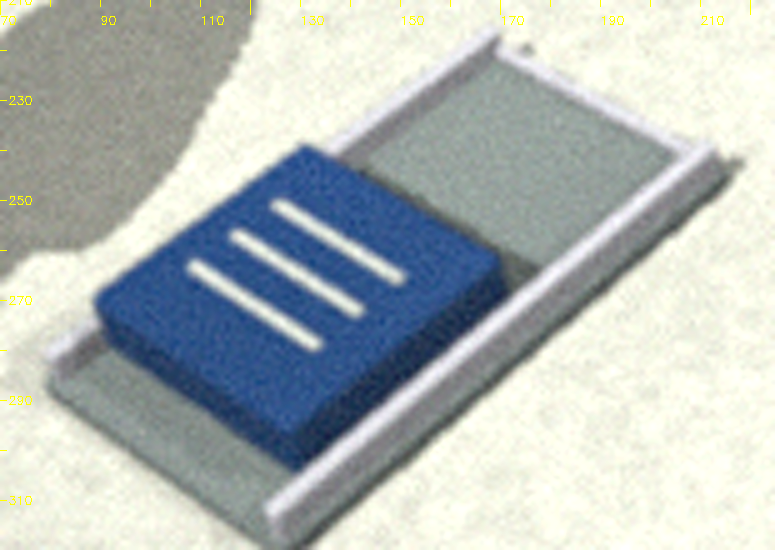

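View pics/s_stn.png

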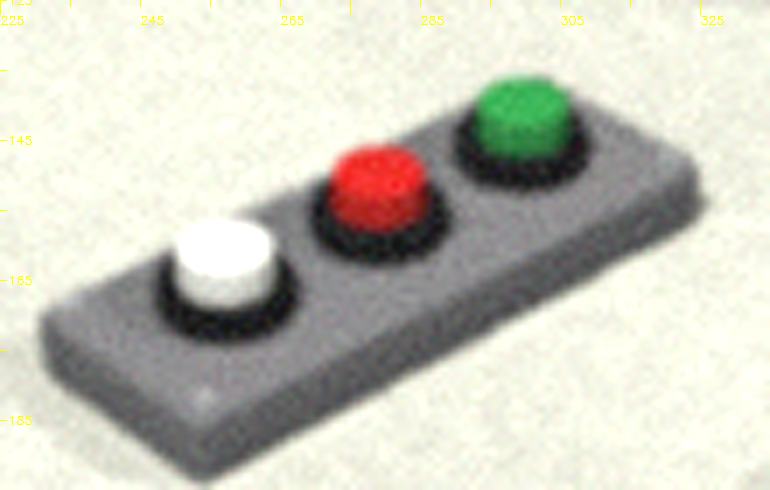

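```bash
cat > h.py <<'E'
from workcell import ctrl
import numpy as np
def ray(n,u,v):
    i=ctrl.camera_info(n);K=i["intrinsics"];T=i["world_from_camera"]
    q=np.linalg.inv(K)@[u,v,1]; d=T[:3,:3]@np.array([q[0],-q[1],-q[2]])
    return T[:3,3],d/np.linalg.norm(d)
def tri(a,b):
    o1,d1=ray("top",*a);o2,d2=ray("scene",*b)
    s=np.linalg.lstsq(np.c_[d1,-d2],o2-o1,rcond=None)[0]
    p,q=o1+s[0]*d1,o2+s[1]*d2
    return (p+q)/2,np.linalg.norm(p-q)
def atz(n,px,z):
    o,d=ray(n,*px);return o+d*(z-o[2])/d[2]
E
python3 - <<'E'
from h import *
P={"green":((134.6,266),(299.9,139.7),56),"red":((169.6,275),(279.3,149.6),56),"white":((205,284.2),(256.9,160),56),
"farR":((441.6,257.6),(128.6,296.4),45),"nearR":((443.2,315.6),(89.4,270.4),45),"farL":((388.0,256.8),(170.4,262.4),45),"nearL":((389,315),(131.6,239.6),45),
"railfarR":((447.8,254.5),(124,310),26),"railnearR":((450,319.5),(80,281),26),"railfarL":((332,251.5),(212,240),26),"railnearL":((332,318.5),(168.5,216),26),}
for k,(a,b,z) in P.items():
    p,e=tri(a,b);print(k,np.round(p,1),round(e,1),np.round(atz("top",a,z),1),np.round(atz("scene",b,z),1))
d=np.load("top0.npy")
for k,(a,b,z) in list(P.items())[:7]:
    u,v=int(round(a[0])),int(round(a[1])); i=ctrl.camera_info("top"); 
    o,r=ray("top",*a); zc=-i["world_from_camera"][:3,2]@r
    print(k,np.round(o+r*d[v,u]/zc,1))
E
```

```text
green [551.1 287.4  53.9] 1.9 [550.1 286.2  56. ] [553.3 285.2  56. ]
red [530.6 220.6  54.4] 1.6 [529.8 219.7  56. ] [532.4 219.1  56. ]
white [509.5 153.2  55.5] 0.4 [509.3 153.   56. ] [510.1 152.8  56. ]
farR [ 539.4 -302.4   42.1] 0.2 [ 539.1 -301.4   45. ] [ 541.6 -304.    45. ]
nearR [ 429.9 -293.9   39.9] 0.2 [ 430.  -292.3   45. ] [ 434.7 -296.6   45. ]
farL [ 545.9 -200.1   39.7] 1.1 [ 545.6 -198.6   45. ] [ 549.6 -204.    45. ]
nearL [ 436.  -191.8   38.7] 0.1 [ 435.9 -190.6   45. ] [ 442. -196.   45.]
railfarR [ 545.2 -320.7   28.6] 3.5 [ 546.6 -320.1   26. ] [ 541.9 -320.7   26. ]
railnearR [ 421.1 -312.2   23.3] 2.9 [ 422.  -310.2   26. ] [ 422.4 -314.4   26. ]
railfarL [563.  -95.1  21.2] 2.9 [563.5 -93.6  26. ] [ 565.5 -100.    26. ]
railnearL [434.9 -84.9  21.8] 0.8 [434.6 -84.8  26. ] [439.1 -88.1  26. ]
green [550.3 286.7  54. ]
red [529.4 218.7  60.9]
white [509.3 153.   55.9]
farR [ 542.8 -312.3    9.7]
nearR [ 429.9 -302.6   10.8]
farL [ 546.3 -199.8   39.2]
nearL [ 436.  -197.4   10.9]
```

Triangulated heights are within 2–6 mm of the text, and sizes agree (button pitch about 70 mm, face about 109 mm). The port's yaw is about -0.07 and the face centre about (486, -299). Next I close the gripper and approach the face.

```bash
cat >> h.py <<'E'
from scipy.spatial.transform import Rotation as Ro
def down(yaw,flip=False):
    z=np.array([np.cos(yaw),np.sin(yaw),0])*(-1 if flip else 1); x=np.array([0,0,-1.])
    return Ro.from_matrix(np.c_[x,np.cross(z,x),z]).as_euler("xyz")
YAW=-0.07; YD=np.array([-np.sin(YAW),np.cos(YAW),0]); F=np.array([486,-299,0.])
def st(m=""):
    o=ctrl.get_obs();print(m,round(o["t"],2),np.round(o["eef_pos"],1),np.round(o["wrist_force"],1),round(o["gripper_width"],2))
    return o
E
python3 - <<'E'
from h import *
p=F-35*YD; q0=ctrl.get_obs()["joint_positions"]
c=[]
for f in(0,1):
    q=ctrl.ik((p+[0,0,150]).tolist(),down(YAW,f).tolist()); print(f,None if q is None else np.round(q,2))
    if q is not None:c.append((np.abs(np.array(q)-q0).max(),f))
f=min(c)[1];print("flip",f)
ctrl.move_gripper(0.0)
ctrl.move_pose((p+[0,0,150]).tolist(),down(YAW,f).tolist());st()
ctrl.servo_line((p+[0,0,48]).tolist());st()
import cv2
for n in("top","scene"):
    im,_=ctrl.camera(n);cv2.imwrite(f"pics/{n}1.png",im)
a=cv2.imread("pics/top1.png")[230:340,310:470];b=cv2.imread("pics/scene1.png")[190:330,50:230]
cv2.imwrite("pics/a1.png",cv2.convertScaleAbs(np.hstack([cv2.resize(a,(400,275)),cv2.resize(b,(400,311))[:275]]),alpha=1.6))
E
```

```text
0 [ 0.67  0.56 -0.24  1.99  0.22  0.61  0.21]
1 [ 0.16  0.61  0.53  2.02 -0.51  0.64 -2.18]
flip 0
 2.91 [ 483.2 -335.8  150.3] [0.3 0.1 0.5] 0.01
 3.74 [ 483.8 -334.3   48.5] [-0.1  0.4 -0. ] 0.01<sys>:0: UserWarning: Gimbal lock detected. Setting third angle to zero since it is not possible to uniquely determine all angles.
```

View pics/a1.png

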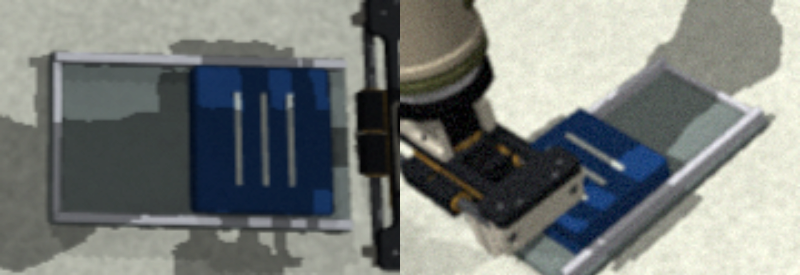

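The left half shows the closed fingertips (372,133 in the crop) centred on the shutter's -y face, with a gap before it. Now the push, in steps, watching the wrist force.

```bash
python3 - <<'E' 2>/dev/null
from h import *
o=ctrl.get_obs(); f0=o["wrist_force"]
p=F-35*YD+[0,0,48]; s=0
ctrl.servo_line((p+20*YD).tolist(),max_speed=50); s=20
while s<135:
    s+=15 if s<95 else 5
    ctrl.servo_line((p+s*YD).tolist(),max_speed=40)
    o=st(s); f=(o["wrist_force"]-f0)@YD; print("  along",round(f,1), round((o["eef_pos"]-F)@YD,1))
    if f<-12: break
E
```

```text
35 4.92 [ 486.1 -298.5   48. ] [-0.2 -0.3 -0. ] 0.0
  along -0.7 0.5
50 5.44 [ 487.1 -283.4   48. ] [ 0.2 -1.  -0.1] 0.01
  along -1.4 15.6
65 5.97 [ 488.1 -268.4   48. ] [-0.   0.3 -0.2] 0.0
  along -0.1 30.6
80 6.49 [ 489.2 -253.5   48. ] [ 0.2 -1.2  0. ] 0.0
  along -1.5 45.6
95 7.02 [ 490.2 -238.5   48. ] [-0.1 -0.  -0.6] 0.01
  along -0.4 60.6
100 7.29 [ 490.6 -233.7   48. ] [ 0.4 -0.   0.1] 0.01
  along -0.4 65.4
105 7.57 [ 491.  -228.7   48. ] [ 0.3  0.5 -0.2] 0.01
  along 0.1 70.5
110 7.84 [ 490.9 -228.1   48.1] [  0.1 -16.2  -3. ] 0.0
  along -16.5 71.0
```

A firm stop (16 N) at 71 mm of TCP travel. I'll back off and check that this is really the end stop.

```bash
python3 - <<'E' 2>/dev/null
from h import *
import cv2
e=ctrl.get_obs()["eef_pos"]
ctrl.servo_line((e-30*YD).tolist(),max_speed=80)
e=ctrl.get_obs()["eef_pos"]
ctrl.servo_line((e-10*YD+[0,0,150]).tolist(),max_speed=200);
ctrl.move_pose([400,-480,230],down(YAW,0).tolist());st()
for n in("top","scene"):
    im,_=ctrl.camera(n);cv2.imwrite(f"pics/{n}2.png",im)
a=cv2.imread("pics/top2.png")[235:335,315:465];b=cv2.imread("pics/scene2.png")[190:330,50:230]
cv2.imwrite("pics/a2.png",cv2.convertScaleAbs(np.vstack([cv2.resize(a,(450,300)),cv2.resize(b,(450,300))]),alpha=1.6))
E
```

```text
10.24 [ 401.  -478.2  229.2] [ 0.8  0.4 -0.1] 0.01
```

View pics/a2.png

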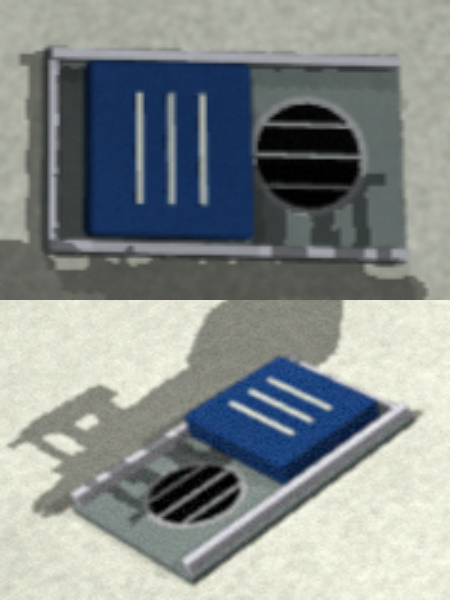

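```bash
python3 - <<'E' 2>/dev/null
from h import *
import cv2
for n in("top0","top2"):
    im=cv2.imread(f"pics/{n}.png")[245:330,322:460]
    c=cv2.convertScaleAbs(cv2.resize(im,None,fx=5.5,fy=5.5,interpolation=cv2.INTER_CUBIC),alpha=2,beta=25)
    cv2.imwrite(f"pics/{n}_big.png",c)
# profile along mid row : blue-red
    full=cv2.imread(f"pics/{n}.png").astype(int)
    for r in(262,310): 
        bl=full[r,:,0]-full[r,:,2]; x=np.where(bl[330:460]>20)[0]+330
        print(n,r,x.min(),x.max(), [np.round(atz("top",(x.max()+.5,r),45)@np.append(YD[:2],0),1),np.round(atz("top",(x.min()-.5,r),45)@YD,1)])
print([np.round(atz("top",(u,v),12)@YD,1) for u,v in((448.5,262),(450,310))],"strip inner z18",[np.round(atz("top",(u,v),18)@YD,1) for u,v in((334.7,262),(334.7,310))])
E
```

```text
top0 262 388 441 [np.float64(-262.5), np.float64(-158.8)]
top0 310 388 442 [np.float64(-260.6), np.float64(-157.0)]
top2 262 344 398 [np.float64(-179.9), np.float64(-74.3)]
top2 310 344 399 [np.float64(-179.6), np.float64(-74.1)]
[np.float64(-286.2), np.float64(-285.1)] strip inner z18 [np.float64(-60.1), np.float64(-60.1)]
```

View pics/top2_big.png

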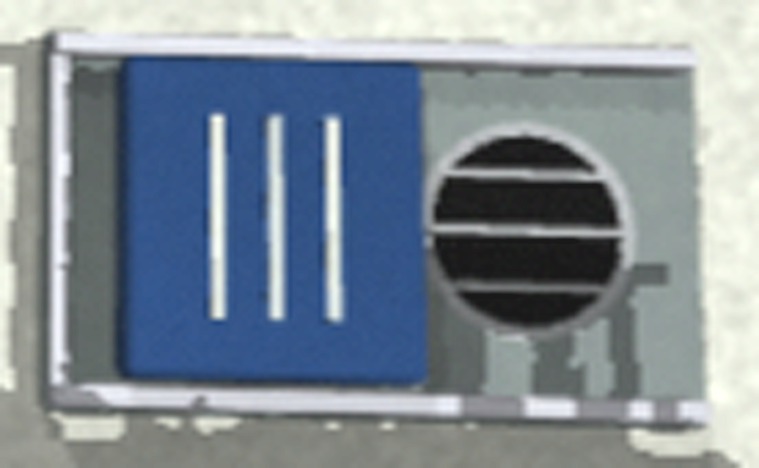

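The shutter travelled about 82 mm. Its face is now 106 mm from the plate edge (15 + 90 expected), it hit a hard stop, and the hole is wholly clear, so it is fully open. Next I go above the green button.

```bash
python3 - <<'E' 2>/dev/null
from h import *
import cv2
G=np.array([551.5,286,0]); by=-0.3
e=ctrl.get_obs()["eef_pos"]
q0=ctrl.get_obs()["joint_positions"]
fl=None
for f in(0,1):
    q=ctrl.ik((G+[0,0,180]).tolist(),down(by,f).tolist()); print(f,None if q is None else np.round(q,2))
f=0
ctrl.move_pose((G+[0,0,180]).tolist(),down(by,f).tolist());st()
ctrl.servo_line((G+[0,0,95]).tolist(),max_speed=100);st()
for n in("top","scene"):
    im,_=ctrl.camera(n);cv2.imwrite(f"pics/{n}3.png",im)
a=cv2.imread("pics/top3.png")[220:330,90:250];b=cv2.imread("pics/scene3.png")[90:200,215:345]
cv2.imwrite("pics/a3.png",cv2.convertScaleAbs(np.hstack([cv2.resize(a,(400,275)),cv2.resize(b,(400,338))[:275]]),alpha=1.6))
E
```

```text
0 [-0.38  0.56 -0.29  1.89  0.23  0.72 -1.1 ]
1 [ 0.06  0.76 -1.02  1.86  0.78  0.99  1.53]
 13.1 [552.  284.9 180. ] [-0.3  0.3  0.3] 0.0
 14.1 [551.8 286.2  95.5] [0.8 1.1 0.2] 0.0
```

View pics/a3.png

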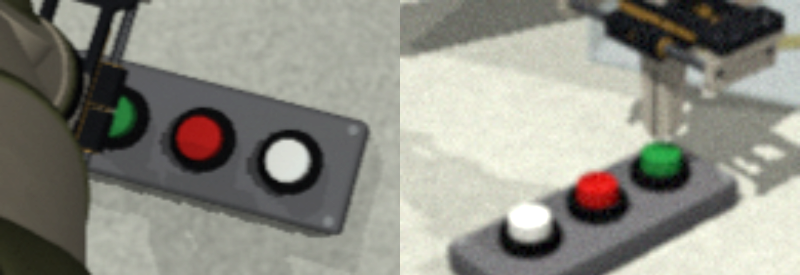

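The right half shows the closed fingertips (660,135) right above the green button (660,158), well away from red. Now the gentle press.

```bash
python3 - <<'E' 2>/dev/null
from h import *
G=np.array([551.5,286,0]); z=84
f0=ctrl.get_obs()["wrist_force"]
ctrl.servo_line((G+[0,0,z]).tolist(),max_speed=40);st()
while z>70:
    z-=1; ctrl.servo_line((G+[0,0,z]).tolist(),max_speed=15)
    o=st(z); 
    if (o["wrist_force"]-f0)[2]>7 : break
    if z<=73: 
        ctrl.wait(0.3); o=st("settle")
        if (o["wrist_force"]-f0)[2]>4.3: break
E
```

```text
14.62 [551.3 285.9  83.7] [ 0.1  1.3 -0. ] 0.0
83 14.88 [551.5 286.   83. ] [-0.1 -0.5 -1. ] -0.0
82 15.12 [551.5 286.   82. ] [0.3 0.  0.3] 0.01
81 15.38 [551.6 286.1  81.1] [-0.2 -0.7  1.5] 0.0
80 15.62 [551.6 286.1  80.1] [-0.6  0.1  1.5] 0.0
79 15.88 [551.6 286.1  79. ] [1.4 0.4 2.3] 0.01
78 16.12 [551.6 286.   78. ] [ 0.6 -0.3  3. ] 0.0
77 16.38 [551.6 286.   77. ] [0.8 1.4 3.8] 0.0
76 16.62 [551.6 286.   76. ] [0.  0.3 3.5] 0.0
75 16.88 [551.6 286.1  75. ] [ 0.8 -0.1  4. ] 0.01
74 17.12 [551.6 286.   74. ] [ 0.9 -0.5  5. ] 0.0
73 17.38 [551.6 286.   73. ] [1.8 0.  5.7] 0.0
settle 17.68 [551.6 286.   73.1] [1.2 1.2 4.6] 0.0
```

Contact was at about TCP z 81. The button is now about 8 mm in at about 5 N, as the spring should give. I release it, move clear and check.

```bash
python3 - <<'E' 2>/dev/null
from h import *
import cv2
e=ctrl.get_obs()["eef_pos"]
ctrl.servo_line((e+[0,0,15]).tolist(),max_speed=40)
ctrl.servo_line((e+[0,0,150]).tolist(),max_speed=150)
ctrl.move_pose([430,0,270],down(-0.2,0).tolist());st()
for n in("top","scene"):
    im,_=ctrl.camera(n);cv2.imwrite(f"pics/{n}4.png",cv2.convertScaleAbs(im,alpha=1.4))
a=cv2.imread("pics/top4.png");b=cv2.imread("pics/scene4.png")
cv2.imwrite("pics/a4.png",np.hstack([cv2.resize(a,(400,300)),cv2.resize(b,(400,300))]))
c=b[125:195,225:335];cv2.imwrite("pics/c4.png",cv2.resize(c,None,fx=6,fy=6,interpolation=cv2.INTER_CUBIC))
E
```

```text
20.45 [430.8   0.9 269.9] [-0.2 -0.8  0.1] 0.0
```

View pics/a4.png

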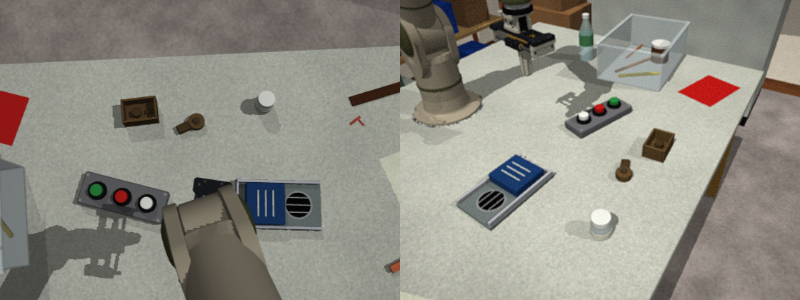

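View pics/c4.png

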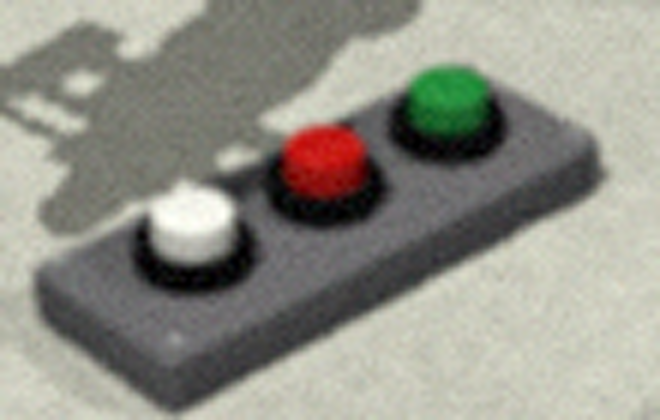

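The shutter is at its left stop with the hole open. All three buttons stand out at their starting height, the castings and jar have not moved, and the arm is clear. Handing in.

```bash
python3 -c "
from workcell import ctrl
print(ctrl.sign_off())"
```

```text
the job is handed in; nothing more can be done
None
```

The job is done and handed in at about 20.5 s on the robot's clock, in the order you asked.

- **Shutter:** I pushed the blue shutter left with the closed fingertips until it met a firm stop at about 16 N. It moved about 82 mm. Its face ended 106 mm from the plate's right edge, where about 105 mm is expected at full opening, and the whole suction hole is visible.
- **Green button:** I pressed it about 8 mm in, at about 5 N, and released it. The last pictures show it sprung back out.
- **Everything else:** In the last pictures the red and white buttons, the two castings and the jar look unchanged, and the arm is well clear. I judged this by eye.

**Measurement disagreement:** heights measured from the two cameras came out up to 6 mm below the stated ones at the shutter's top corners, and up to 2 mm off at the buttons. For the shutter face I used the stated 45 mm height. When I pressed the green button, contact came at its stated height.

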